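Clear the chest lid and hold it open

TASK

The white cup of clay finials is standing on the lid of the wooden chest and I need to get into the chest. Tip all three finials out of the cup into the plywood tray, stand the empty cup upright on the bench and let go of it; then lift the chest lid to 50 degrees from shut and keep holding it there with the gripper: finish while holding, because the lid falls shut on its own. Leave the wire spool, wood offcut and scraper where they are.

Things in the scene. Friction and masses are not known exactly. Their poses are not given: they have to be found in the camera images.
- chest: Fixed wooden chest 190 (x) x 220 (y) x 80 mm high, walls 8 mm, shut by a 10 mm lid of the same outline (its top 90 mm above the bench). Origin: centre of its underside. The -x side, roughly towards the robot, is the front, with the lid's bar handle; the hinge runs along y on the back top edge, 95 mm behind the origin and 80 mm up. It may stand left or right of the tray.
- lid (a joint): Lid angle in rad: 0 shut, grows as the front edge rises; 50 degrees is 0.873. Range 0 to 1.75. Lid of 0.35 kg, nearly free hinge: it falls shut when let go.
- lid_bar (a point): Middle of the lid's round steel bar handle, 10 mm thick, 120 mm long along y, 42 mm out from the lid's front edge in the lid's plane on two end posts (37 mm free between bar and lid edge). It lies 232 mm in front of the hinge line and 5 mm above it when shut (85 mm above the bench), turns with the lid, and can turn between the fingers. Axes: the lid's.
- lid_hinge (a point): Point on the lid's hinge line, halfway along it. The lid turns about its y axis. Axes: those of the lid.
- tray: Fixed open plywood tray 180 (x) x 200 (y) x 40 mm high outside, walls and floor 8 mm. Origin: centre of its underside, on the bench.
- cup: Loose white plastic cup, about 90 g, flared: outside diameter 60 mm at the foot, 92 mm at the rim, 60 mm high, wall 4 mm, floor 5 mm. A flat lug handle sticks out along its -x axis. Origin: centre of the underside; z up through the mouth. Starts standing on the shut lid, lug roughly towards the robot.
- cup_lug (a point): Where to grip the cup's solid lug: 68 mm from the cup's axis along its -x, 36 mm above its underside. The lug is 14 mm thick (grip along y), reaches from the wall to 90 mm from the axis, and spans 16 to 52 mm above the underside. Axes: the cup's.
- cup_mouth (a point): Centre of the cup's mouth, 60 mm above its underside on its axis. Axes: those of the cup.
- finial0: Loose acorn-shaped clay finial, 21 mm thick and 24 mm high, 12 g; starts in the cup. Origin: centre of its flat foot, z towards its point.
- finial1: Loose acorn-shaped clay finial, 21 mm thick and 24 mm high, 12 g; starts in the cup. Origin: centre of its flat foot, z towards its point.
- finial2: Loose acorn-shaped clay finial, 21 mm thick and 24 mm high, 12 g; starts in the cup. Origin: centre of its flat foot, z towards its point.
- spool: Bystander: wire spool 60 mm in diameter, 40 mm high, beyond the work. Origin: centre of its underside.
- offcut: Bystander: wood offcut 50 x 90 x 22 mm, beyond the work. Origin: centre of its underside.
- scraper: Bystander: scraper with wooden handle lying on the bench at the robot's right. Origin: under its middle.
Things that resemble listed ones, but are neither listed nor needed, are in the scene too. There is more than one size of the cup; the one meant has the size given above.

How it is judged:
On the way, in this order (a step that is already met when the one before it is completed fails the run):
1. the finials are tipped from the cup: all three lie in the tray while the cup is still tipped over (x of finial0 in the frame of tray between -0.09 and 0.09 m and y of finial0 in the frame of tray between -0.1 and 0.1 m and z of finial0 in the frame of tray between 0 and 0.04 m and x of finial1 in the frame of tray between -0.09 and 0.09 m and y of finial1 in the frame of tray between -0.1 and 0.1 m and z of finial1 in the frame of tray between 0 and 0.04 m and x of finial2 in the frame of tray between -0.09 and 0.09 m and y of finial2 in the frame of tray between -0.1 and 0.1 m and z of finial2 in the frame of tray between 0 and 0.04 m and angle between cup's own z axis and vertical above 1 rad), for 0.1 s.
2. the cup stands upright on the bench, let go, with the lid still shut (angle between cup's own z axis and vertical below 0.1 rad and height (world z) of cup between -0.005 and 0.005 m and linear speed of cup below 0.03 m/s and x of finial0 in the frame of tray between -0.09 and 0.09 m and y of finial0 in the frame of tray between -0.1 and 0.1 m and z of finial0 in the frame of tray between 0 and 0.04 m and x of finial1 in the frame of tray between -0.09 and 0.09 m and y of finial1 in the frame of tray between -0.1 and 0.1 m and z of finial1 in the frame of tray between 0 and 0.04 m and x of finial2 in the frame of tray between -0.09 and 0.09 m and y of finial2 in the frame of tray between -0.1 and 0.1 m and z of finial2 in the frame of tray between 0 and 0.04 m and contact force between the fingers and cup below 0.1 N and value of joint lid below 0.1 rad), for 0.2 s.
3. the lid is held open at 50 degrees by the gripper (value of joint lid between 0.753 and 0.993 rad and velocity of joint lid between -0.1 and 0.1 rad/s and contact force between the fingers and chest above 0.5 N and contact force between each of cup, finial0, finial1, finial2, spool, offcut, scraper and chest below 0.1 N), for 0.5 s.
At the end, for the whole second after the job is handed in: All three finials lie in the tray; the cup stands upright (within 0.1 rad) and still on the bench itself, untouched by the robot; the lid stands still at 0.873 rad (50 degrees) within 0.12 rad (7 degrees), held by the fingers with more than 0.5 N, with no loose thing touching chest or lid (all of step 3 and x of finial0 in the frame of tray between -0.09 and 0.09 m and y of finial0 in the frame of tray between -0.1 and 0.1 m and z of finial0 in the frame of tray between 0 and 0.04 m and x of finial1 in the frame of tray between -0.09 and 0.09 m and y of finial1 in the frame of tray between -0.1 and 0.1 m and z of finial1 in the frame of tray between 0 and 0.04 m and x of finial2 in the frame of tray between -0.09 and 0.09 m and y of finial2 in the frame of tray between -0.1 and 0.1 m and z of finial2 in the frame of tray between 0 and 0.04 m and angle between cup's own z axis and vertical below 0.1 rad and height (world z) of cup between -0.005 and 0.005 m and linear speed of cup below 0.03 m/s and contact force between the arm and cup below 0.1 N); the arm keeps its last pose, push and grip.
It fails at once if the spool is disturbed (moved more than 30 mm) (distance of spool from where it was at the start of the episode above 0.03 m).
It fails at once if the offcut is disturbed (moved more than 30 mm) (distance of offcut from where it was at the start of the episode above 0.03 m).
It fails at once if the scraper is disturbed (moved more than 30 mm) (distance of scraper from where it was at the start of the episode above 0.03 m).
It also fails if it takes over 72 s, if anything falls off the work surface, if the arm or the gripper's body presses on something with over 40 N, if the wrist force passes 120 N, or if a joint passes its speed limit or range.

ROBOT

A 7-joint arm with a two-finger parallel gripper is mounted at the origin on the work surface. World frame = base frame: x ahead of the robot, y to its left, z up, the work surface at z = 0. Lengths are in m, angles in rad, forces in N, time in s.
With the tool pointing down it reaches from about 0.425 to 0.925 m from the base axis. Payload 6.8 kg.
Tool frame: the origin (TCP) lies midway between the tips of the shut fingers; the grasp point (between the pads) lies 19 mm behind it (robot.tcp_to_grasp is the distance from the TCP to the grasp point, in m); z points along the fingers, y is the line along which they close (so a half turn about z gives the same grasp; the last joint's range is limited). The gripper opens to 85 mm and grips with 20 to 120 N. Pads are 22 mm wide; open, the fingers measure 114 mm over their backs; the gripper's body (76 mm by 85 mm) begins 54 mm behind the grasp point. The pads swing forward as they close: fully open they stand 13 mm farther back than shut.
Start: joints at [-1.426, 0.477, 0.022, 1.555, -0.011, 1.109, -0.083], TCP at [0.169, 0.654, 0.231] pointing down, gripper open.
Joint ranges: [-2.96, 2.96], [-0.34, 2.1], [-1.41, 1.46], [0.24, 2.44], [-1.37, 4.51], [0.17, 1.92], [-2.96, 2.96]. Speed limits (rad/s): [2.39, 2.39, 3.14, 3.14, 3.14, 3.14, 3.14].

INTERFACE

Orientations are given as a unit quaternion [x, y, z, w].
In Python, from bench import robot gives the robot as it stands. The module is installed in compiled form; this text tells all that it offers.
- The arm moves only by the tool jog_arm, never from a script. Its argument "targets" is a list of rows, each an object with "delta_pos": the shift along the tool's x, y, z scaled (see below), a list of three; "dr": the turn, a rotation vector about the tool's x, y, z scaled (see below), a list of three; "fingers": the gripper command: -1 is shut, 1 is fully open, values between are in proportion. A call has 1 to 10 rows; each row shifts and turns the commanded pose from where the row before left it, along the tool's axes as they then stand; what a row does not reach is not made up. The controller multiplies each number of a shift by 0.02 m and each number of a turn by 6 degrees. A row lasts 1/12 s, in which the tool goes at most 41.7 mm and 7.16 degrees, less where a joint would pass 70% of its speed; a pose out of reach is approached as far as the arm can. A call with a number of a shift or a turn outside -1 to 1 is refused whole. A call with a gripper value outside its range is refused whole. The fingers move at their own pace and stop on an object; "squeeze" is the grip in N (left out, the last holds). Time passes only in rows, so rows that do not move let the fingers close. It gives the time, the measured TCP pose, the force, the opening and the grip force at its end, in the units of the state.
- robot.get_obs(): the state, without advancing time (a new reading comes with each control period).
- robot.grab_frame(name): name is "scene" or "top"; returns (picture, depth): 384x512x3 uint8, blue, green, red; 384x512 float32, m along the optical axis (not along the pixel's ray), 0 where there is no reading.
- robot.camera_params(name): a dict with "vfov" (degrees; the focal length in pixels is half the picture's height over the tangent of half this angle, whatever the lens; pixels are square), "cx", "cy" (the principal point, pixels), "R" (3x3) and "t" (3): a world point X has camera coordinates R X + t. Camera axes: x right, y down, z forward; pixel columns grow to the right and rows downward; lengths in m; the calibration is good to about 2 mm. A picture is of the moment at which its call begins. camera_params takes no time and is no camera call.
- robot.job_done(): hands the job in; it is judged then, once.
The state is a dict: "clock": time; "qpos": joint angles; "qvel": joint speeds; "joint_efforts": joint torques, N m; "eef_pos": TCP position; "eef_rot": TCP orientation; "force": force on the tool from outside, world axes, zero at the start; "wrist_torque": the same for the moment, N m; "gripper_width": finger opening in m; "grip_force": force on a finger pad.
Only numpy, scipy, OpenCV 4.12 (cv2) and the standard library are available. Lean on these libraries where they do the work, as an engineer would, in place of code of your own. Each camera call takes 0.05 s, during which the arm holds its last target. There are 200 camera calls.

## Working session

There is one attempt and no reset: what is moved stays moved. The work goes in short steps, Python scripts to look and compute and a tool call to move; the robot and the scene stay as the last step left them, time stands still between calls to the robot, and variables do not carry over. Pictures are saved under pics/ and viewed, at most 13 in all, crops included, and the job is handed in when it is done.

Besides the shell and the picture viewer there is one more tool, called by a JSON object that holds its "api" and its "payload", one argument or row to a line. jog_arm: Moves the arm, as the interface text tells. Its arguments: {"type":"object","properties":{"targets":{"type":"array"},"squeeze":{"type":"number"}},"required":["targets"]}

```bash
mkdir -p pics
cat > h.py <<'E'
import numpy as np, cv2
from bench import robot
from scipy.spatial.transform import Rotation as Ro
def cam(n):
    p=robot.camera_params(n); f=192/np.tan(np.radians(p['vfov'])/2)
    return f,p['cx'],p['cy'],np.array(p['R']),np.array(p['t'])
def cloud(n,d):
    f,cx,cy,R,t=cam(n); v,u=np.mgrid[:384,:512]
    P=np.stack([(u-cx)/f*d,(v-cy)/f*d,d],-1); return (P-t)@R
E
python3 - <<'E'
from h import *
for n in('scene','top'):
    im,d=robot.grab_frame(n); cv2.imwrite(f'pics/{n}0.png',im); np.savez(f'{n}0.npz',im=im,d=d); print(n,cam(n))
a=cv2.imread('pics/scene0.png');b=cv2.imread('pics/top0.png')
print(robot.get_obs())
E
```

```text
scene (np.float64(351.3989179627305), 253.68327344654526, 189.61097016040344, array([[-0.86160784,  0.50750509, -0.00839732],
       [ 0.3399214 ,  0.56465148, -0.75207855],
       [-0.37694213, -0.6508512 , -0.65901999]]), array([ 0.46523142, -0.0977676 ,  1.66589148]))
top (np.float64(426.6638833634609), 262.8290223991464, 189.7724611567615, array([[ 0.00387727, -0.9999128 ,  0.01262369],
       [-0.99701019, -0.00483962, -0.07711846],
       [ 0.07717283, -0.01228694, -0.99694202]]), array([-0.00745691,  0.56393716,  1.46422892]))
{'clock': 0.1, 'qpos': array([-1.42611996,  0.47773779,  0.02236415,  1.55631902, -0.01150008,
        1.10927399, -0.08310849]), 'qvel': array([ 0.00221754, -0.00095196, -0.00028892, -0.00283024,  0.00118188,
        0.00039705, -0.00191673]), 'joint_efforts': array([ 3.86523083e-03, -5.97758353e+01,  1.61321584e+00, -2.81954241e+01,
        1.27581359e-02,  5.03261734e-03,  1.19579909e-05]), 'eef_pos': array([0.16870697, 0.65305105, 0.23042386]), 'eef_rot': array([ 1.26055518e-01,  9.92022862e-01, -8.03919146e-04, -3.82566157e-05]), 'force': array([-0.62431579, -0.26185244,  0.30549605]), 'wrist_torque': array([-0.01667124, -0.00653634, -0.04929361]), 'grip_force': 0.0, 'gripper_width': 0.08554380921993836}
```

View pics/scene0.png

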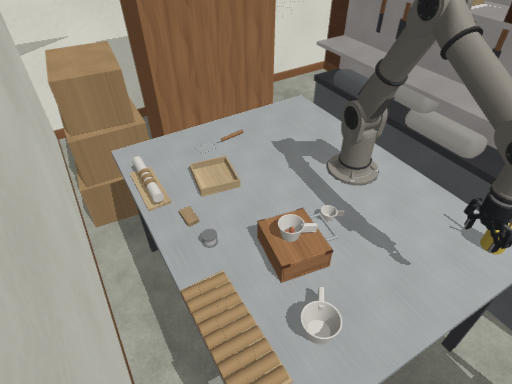

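View pics/top0.png

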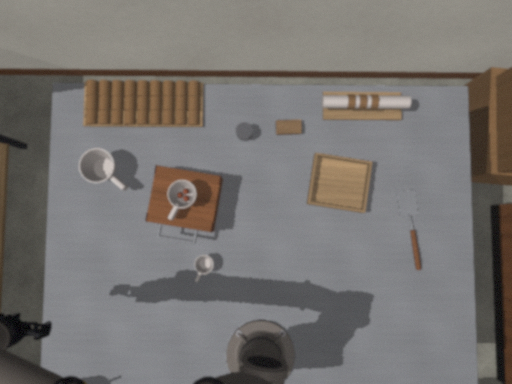

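Top view: cup candidates are the cup on the lid (181,194), a big cup (97,165) and a small cup (205,264). In the scene view these are (290,228), (321,322) and (330,212). By the description I choose the one on the lid, which holds the red-brown finials. The chest is at (184,199), the tray at (340,183), the bar at (180,235), the spool at (247,131), the offcut at (289,127) and the scraper at (413,230).

Run:
```python
from h import *
z=np.load('top0.npz');im,d=z['im'],z['d'];P=cloud('top',d);Z=P[...,2];ok=d>0
hsv=cv2.cvtColor(im,cv2.COLOR_BGR2HSV)
print('bench z',np.median(Z[280:300,60:100]))
def rect(m,n):
    Q=P[m];r=cv2.minAreaRect(Q[:,:2].astype(np.float32));print(n,len(Q),np.round(r[0],4),np.round(r[1],4),round(r[2],2),'z',np.round(np.percentile(Z[m],[5,50,95]),3))
def win(u0,u1,v0,v1):
    m=np.zeros(Z.shape,bool);m[v0:v1,u0:u1]=1;return m&ok
S=hsv[...,1]
lid=win(135,235,155,250)&(S>90)&(abs(Z-.09)<.012)
lid=cv2.morphologyEx(lid.astype(np.uint8),cv2.MORPH_OPEN,np.ones((5,5)))>0
rect(lid,'lid')
tray=win(298,382,145,220)&(Z>.03)&(Z<.055)&(S>60);rect(tray,'tray')
white=win(135,235,155,250)&(Z>.1);rect(white,'cup+lug')
rim=white&(Z>.138)
Q=P[rim];print('rim z',np.percentile(Q[:,2],[5,50,95]))
A=np.c_[2*Q[:,:2],np.ones(len(Q))];s=np.linalg.lstsq(A,(Q[:,:2]**2).sum(1),rcond=None)[0];c=s[:2];print('rim c',c,np.sqrt(s[2]+c@c))
lug=white&(np.linalg.norm(P[...,:2]-c,axis=-1)>.053);rect(lug,'lug');L=P[lug][:,:2].mean(0)-c;print('lug dir',np.degrees(np.arctan2(L[1],L[0])))
bar=win(150,215,224,250)&(Z>.06)&(Z<.11)&(S<60);rect(bar,'bar')
small=win(190,225,250,285)&(Z>.015);rect(small,'small')
for n,w in dict(spool=(230,265,118,145),off=(270,308,115,140),big=(70,130,140,195)).items():rect(win(*w)&(Z>.01),n)
s=cv2.imread('pics/scene0.png')[180:290,240:360];t=im[145:285,130:240]
cv2.imwrite('pics/crop.png',np.hstack([cv2.resize(s,(400,367),interpolation=2),cv2.resize(t,(288,367),interpolation=2)]))
```

```text
bench z -0.000327208087224668
lid 2740 [0.5304 0.2587] [0.2168 0.186 ] 80.92 z [0.084 0.089 0.094]
tray 516 [ 0.5906 -0.2693] [0.2013 0.1786] 80.97 z [0.032 0.039 0.044]
cup+lug 589 [0.5234 0.2567] [0.1261 0.0906] 0.28 z [0.105 0.132 0.151]
rim z [0.13917995 0.14620824 0.15244307]
rim c [0.53069876 0.26023523] 0.0464069612347458
lug 74 [0.5308 0.2756] [0.0701 0.1325] 49.82 z [0.116 0.142 0.153]
lug dir 150.05872598849217
bar 190 [0.4111 0.2631] [0.1618 0.0469] 81.02 z [0.084 0.089 0.094]
small 181 [0.2967 0.196 ] [0.087  0.0619] 3.62 z [0.018 0.035 0.045]
spool 234 [0.773  0.0622] [0.0589 0.0613] 44.4 z [0.034 0.039 0.045]
off 364 [ 0.7911 -0.093 ] [0.053  0.0898] 2.78 z [0.015 0.021 0.027]
big 864 [0.6307 0.5391] [0.157  0.1358] 88.81 z [0.012 0.058 0.079]
```

View pics/crop.png

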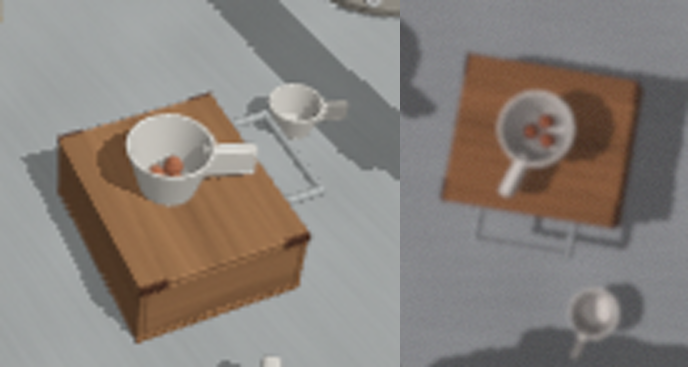

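The crop confirms the choice: a white cup with three finials at crop (540,130), its lug towards (508,190). The bar runs from (479,235) to (572,250).

```bash
cat >> h.py <<'E'
def ray(n,u,v,zp):
    f,cx,cy,R,t=cam(n); o=-R.T@t; w=R.T@np.array([(u-cx)/f,(v-cy)/f,1]); return o+w*(zp-o[2])/w[2]
def plan(pos,yawx=None):
    """print shift (tool axes, units of .02) to TCP pos; turn (units of 6 deg) so that tool is down with tool x at yawx deg"""
    o=robot.get_obs();R=Ro.from_quat(o['eef_rot']);p=o['eef_pos']
    print('t',round(o['clock'],2),'p',p.round(4),'q',o['qpos'].round(2),'F',o['force'].round(1),'w',round(o['gripper_width'],4))
    print('R',R.as_matrix().round(3).tolist())
    if yawx is not None:
        a=np.radians(yawx);x=np.array([np.cos(a),np.sin(a),0]);T=Ro.from_matrix(np.c_[x,np.cross([0,0,-1],x),[0,0,-1]])
        print('turn',((R.inv()*T).as_rotvec(degrees=True)/6).round(2)); 
        print('shift after turn',(T.inv().apply(np.array(pos)-p)/.02).round(2))
    print('shift now',(R.inv().apply(np.array(pos)-p)/.02).round(2))
E
python3 - <<'E'
from h import *
z=np.load('top0.npz');im,d=z['im'],z['d'];hsv=cv2.cvtColor(im,cv2.COLOR_BGR2HSV)
c=np.array([.5307,.2602])
m=np.zeros(d.shape,np.uint8);m[155:225,160:205]=1
m&=((hsv[...,1]<60)&(hsv[...,2]>110)).astype(np.uint8)
pts=[ray('top',u,v,.142)[:2] for v,u in np.argwhere(m)]
pts=np.array(pts);r=np.linalg.norm(pts-c,axis=1);q=pts[(r>.055)&(r<.1)];L=q.mean(0)-c
print(len(q),'lug',q.mean(0),r.max(),'dir',np.degrees(np.arctan2(L[1],L[0])))
for u,v in[(160.2,234.7),(195.7,240.4),(177.7,238)]:print('bar',ray('top',u,v,.088))
lug=c+.068*L/np.linalg.norm(L);print('lugpt',lug)
plan([*lug,.2],np.degrees(np.arctan2(L[1],L[0])))
E
```

```text
68 lug [0.51062343 0.27178686] 0.15416365438826618 dir 150.0093095650541
bar [0.40892494 0.33297585 0.088     ]
bar [0.39067656 0.21608429 0.088     ]
bar [0.3983258 0.275323  0.088    ]
lugpt [0.47180475 0.29419043]
t 0.1 p [0.1687 0.6531 0.2304] q [-1.43  0.48  0.02  1.56 -0.01  1.11 -0.08] F [-0.6 -0.3  0.3] w 0.0855
R [[-0.968, 0.25, -0.0], [0.25, 0.968, -0.002], [-0.0, -0.002, -1.0]]
turn [-0.02  0.    2.58]
shift after turn [-22.09  -7.97   1.52]
shift now [-19.16 -13.58   1.55]
```

{"api": "jog_arm", "payload": {
  "targets": [
    {"delta_pos": [-1,-0.7,0],"dr": [0,0,0],"fingers": 0.4},
    {"delta_pos": [-1,-0.7,0],"dr": [0,0,0],"fingers": 0.4},
    {"delta_pos": [-1,-0.7,0],"dr": [0,0,0],"fingers": 0.4},
    {"delta_pos": [-1,-0.7,0],"dr": [0,0,0],"fingers": 0.4},
    {"delta_pos": [-1,-0.7,0],"dr": [0,0,0],"fingers": 0.4},
    {"delta_pos": [-1,-0.7,0],"dr": [0,0,0],"fingers": 0.4},
    {"delta_pos": [-1,-0.7,0],"dr": [0,0,0],"fingers": 0.4},
    {"delta_pos": [-1,-0.7,0],"dr": [0,0,0],"fingers": 0.4},
    {"delta_pos": [-1,-0.7,0],"dr": [0,0,0],"fingers": 0.4},
    {"delta_pos": [-1,-0.7,0],"dr": [0,0,0],"fingers": 0.4}
  ]
}}

```text
clock: 0.93
eef_pos: [0.328, 0.4667, 0.2309]
eef_rot: [0.126, 0.992, -0.0, -0.0]
force: [-0.2, -0.3, -0.4]
gripper_width: 0.0599
grip_force: 0.0
```

Run:
```python
from h import *
z=np.load('top0.npz');im,d=z['im'],z['d'];hsv=cv2.cvtColor(im,cv2.COLOR_BGR2HSV)
m=((hsv[...,1]<70)&(hsv[...,2]>120)).astype(np.uint8);w=np.zeros_like(m);w[175:221,160:200]=1;m&=w
n,l,s,ce=cv2.connectedComponentsWithStats(m);k=l[194:212,172:185];print(s,ce)
print(''.join(''.join('.#'[x] for x in r)+'\n' for r in m[175:223,158:202]))
```

```text
[[     0      0    512    384 196137]
 [   167    179     30     41    471]] [[255.67698598 191.48974951]
 [181.79830149 195.76857749]]
............................................
............................................
............................................
............................................
.......................###..................
..................############..............
................################............
...............###################..........
..............####################..........
.............#####...#.#############........
............####.......#############........
...........#####.........############.......
...........###.........##############.......
..........###........#################......
..........###........#####.....#######......
..........##.........####.......######......
.........###............#.......#######.....
.........###....................#######.....
.........###.................##########.....
.........##...............#############.....
.........##................############.....
.........###.......
[... 495 characters left out ...]
###########..............
..............#############.................
.............#######........................
.............######.........................
............#######.........................
............######..........................
...........######...........................
...........######...........................
..........#######...........................
..........######............................
..........#####.............................
..........#####.............................
...........####.............................
............................................
............................................
............................................
```

Run:
```python
from h import *
c=ray('top',182,193.5,.15);a=ray('top',174,209,.142);b=ray('top',170,218.3,.142);print(c,a,b)
L=b-c;print(np.degrees(np.arctan2(L[1],L[0])),np.linalg.norm(L[:2]));L=a-c;print(np.degrees(np.arctan2(L[1],L[0])));L=b-a;y=np.degrees(np.arctan2(L[1],L[0]));print(y)
L=(b-c)[:2];L/=np.linalg.norm(L);y=np.degrees(np.arctan2(L[1],L[0]))
lug=c[:2]+.068*L;print(lug);plan([*lug,.17],y)
```

```text
[0.54093929 0.25293583 0.15      ] [0.49194564 0.27882921 0.142     ] [0.46237831 0.29091073 0.142     ]
154.2017541240655 0.08725777710966501
152.14333358536484
157.77456798796223
[0.4797167  0.28252967]
t 0.93 p [0.328  0.4667 0.2309] q [-1.13  0.31  0.08  1.82 -0.03  1.02  0.28] F [-0.2 -0.3 -0.4] w 0.0599
R [[-0.968, 0.25, -0.0], [0.25, 0.968, -0.001], [0.0, -0.001, -1.0]]
turn [-0.01 -0.    1.89]
shift after turn [-10.84  -4.99   3.05]
shift now [-9.65 -7.01  3.05]
```

{"api": "jog_arm", "payload": {
  "targets": [
    {"delta_pos": [-1,-0.6,0.3],"dr": [0,0,0.19],"fingers": 0.2},
    {"delta_pos": [-1,-0.6,0.3],"dr": [0,0,0.19],"fingers": 0.2},
    {"delta_pos": [-1,-0.6,0.3],"dr": [0,0,0.19],"fingers": 0.2},
    {"delta_pos": [-1,-0.6,0.3],"dr": [0,0,0.19],"fingers": 0.2},
    {"delta_pos": [-1,-0.6,0.3],"dr": [0,0,0.19],"fingers": 0.2},
    {"delta_pos": [-1,-0.6,0.3],"dr": [0,0,0.19],"fingers": 0.2},
    {"delta_pos": [-1,-0.6,0.3],"dr": [0,0,0.19],"fingers": 0.2},
    {"delta_pos": [-1,-0.6,0.3],"dr": [0,0,0.19],"fingers": 0.2},
    {"delta_pos": [-1,-0.6,0.3],"dr": [0,0,0.19],"fingers": 0.2},
    {"delta_pos": [-1,-0.6,0.3],"dr": [0,0,0.19],"fingers": 0.2}
  ]
}}

```text
clock: 1.77
eef_pos: [0.4757, 0.287, 0.1707]
eef_rot: [0.224, 0.974, -0.0, -0.0]
force: [0.1, -0.1, 0.0]
gripper_width: 0.0514
grip_force: 0.0
```

Run:
```python
from h import *
for n in('scene','top'):
    im,d=robot.grab_frame(n); np.savez(f'{n}1.npz',im=im,d=d)
    if n=='scene': a=cv2.resize(im[180:280,240:360],(480,400),interpolation=2)
    else: b=cv2.resize(im[150:250,140:220],(320,400),interpolation=2)
cv2.imwrite('pics/c1.png',np.hstack([a,b]))
plan([.4797,.2825,.107],155)
```

```text
t 1.87 p [0.4771 0.2832 0.1701] q [-0.82  0.35  0.21  1.92 -0.09  0.88  0.55] F [-0.6  0.3 -0.5] w 0.0515
R [[-0.897, 0.443, -0.001], [0.443, 0.897, -0.003], [-0.001, -0.003, -1.0]]
turn [-0.03  0.01 -0.22]
shift after turn [-0.13  0.03  3.16]
shift now [-0.13  0.04  3.16]
```

View pics/c1.png

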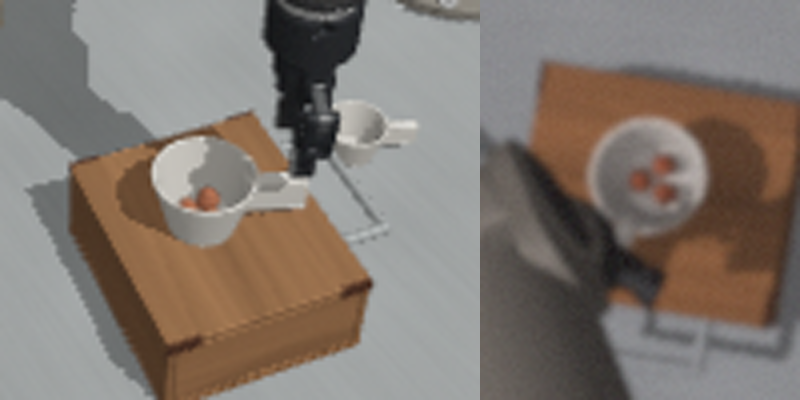

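The fingers at crop (315,140) stand above the lug (280,190), and the finials are still in the cup at (205,200). I'll descend and close.

{"api": "jog_arm", "payload": {
  "targets": [
    {"delta_pos": [-0.1,0,0.6],"dr": [0,0,-0.2],"fingers": 0.2},
    {"delta_pos": [0,0,0.7],"dr": [0,0,0],"fingers": 0.2},
    {"delta_pos": [0,0,0.7],"dr": [0,0,0],"fingers": 0.2},
    {"delta_pos": [0,0,0.7],"dr": [0,0,0],"fingers": 0.2},
    {"delta_pos": [0,0,0.4],"dr": [0,0,0],"fingers": 0.2},
    {"delta_pos": [0,0,0],"dr": [0,0,0],"fingers": -0.3},
    {"delta_pos": [0,0,0],"dr": [0,0,0],"fingers": -1},
    {"delta_pos": [0,0,0],"dr": [0,0,0],"fingers": -1},
    {"delta_pos": [0,0,0],"dr": [0,0,0],"fingers": -1},
    {"delta_pos": [0,0,0],"dr": [0,0,0],"fingers": -1}
  ],
  "squeeze": 60
}}

```text
clock: 2.7
eef_pos: [0.4775, 0.2877, 0.1101]
eef_rot: [0.214, 0.977, 0.001, 0.0]
force: [-0.1, 1.3, 0.9]
gripper_width: 0.0131
grip_force: 62.3
```

{"api": "jog_arm", "payload": {
  "targets": [
    {"delta_pos": [0,0,0],"dr": [0,0,0],"fingers": -1},
    {"delta_pos": [0,0,0],"dr": [0,0,0],"fingers": -1},
    {"delta_pos": [0,0,0],"dr": [0,0,0],"fingers": -1},
    {"delta_pos": [0,0,-0.2],"dr": [0,0,0],"fingers": -1},
    {"delta_pos": [0,0,-0.4],"dr": [0,0,0],"fingers": -1},
    {"delta_pos": [0,0,-0.6],"dr": [0,0,0],"fingers": -1}
  ]
}}

```text
clock: 3.2
eef_pos: [0.4762, 0.2865, 0.1329]
eef_rot: [0.214, 0.977, -0.001, -0.001]
force: [0.1, 0.3, -1.6]
gripper_width: 0.0132
grip_force: 62.1
```

Run:
```python
from h import *
plan([.53,-.25,.25],155)
o=robot.get_obs();print(o['grip_force'])
```

```text
t 3.2 p [0.4762 0.2865 0.1329] q [-0.81  0.4   0.19  1.94 -0.1   0.81  0.58] F [ 0.1  0.3 -1.6] w 0.0132
R [[-0.909, 0.418, -0.002], [0.418, 0.909, -0.002], [0.001, -0.003, -1.0]]
turn [-0.02 -0.01  0.05]
shift after turn [-13.77 -23.18  -5.85]
shift now [-13.64 -23.26  -5.81]
62.13902950286865
```

{"api": "jog_arm", "payload": {
  "targets": [
    {"delta_pos": [0,0,-0.8],"dr": [0,0,0],"fingers": -1},
    {"delta_pos": [-0.3,-0.5,-0.8],"dr": [0,0,0],"fingers": -1},
    {"delta_pos": [-0.6,-0.8,-0.8],"dr": [0,0,0],"fingers": -1},
    {"delta_pos": [-0.6,-1,-0.8],"dr": [0,0,0],"fingers": -1},
    {"delta_pos": [-0.6,-1,-0.8],"dr": [0,0,0],"fingers": -1},
    {"delta_pos": [-0.6,-1,-0.8],"dr": [0,0,0],"fingers": -1},
    {"delta_pos": [-0.6,-1,-0.8],"dr": [0,0,0],"fingers": -1},
    {"delta_pos": [-0.6,-1,-0.5],"dr": [0,0,0],"fingers": -1},
    {"delta_pos": [-0.6,-1,-0.5],"dr": [0,0,0],"fingers": -1},
    {"delta_pos": [-0.6,-1,0],"dr": [0,0,0],"fingers": -1}
  ]
}}

```text
clock: 4.03
eef_pos: [0.5015, 0.0927, 0.2684]
eef_rot: [0.214, 0.977, 0.001, 0.002]
force: [1.0, 0.2, -1.8]
gripper_width: 0.0132
grip_force: 62.1
```

{"api": "jog_arm", "payload": {
  "targets": [
    {"delta_pos": [-0.6,-1,0],"dr": [0,0,0],"fingers": -1},
    {"delta_pos": [-0.6,-1,0],"dr": [0,0,0],"fingers": -1},
    {"delta_pos": [-0.6,-1,0],"dr": [0,0,0],"fingers": -1},
    {"delta_pos": [-0.6,-1,0],"dr": [0,0,0],"fingers": -1},
    {"delta_pos": [-0.6,-1,0],"dr": [0,0,0],"fingers": -1},
    {"delta_pos": [-0.6,-1,0],"dr": [0,0,0],"fingers": -1},
    {"delta_pos": [-0.6,-1,0],"dr": [0,0,0],"fingers": -1},
    {"delta_pos": [-0.6,-1,0],"dr": [0,0,0],"fingers": -1},
    {"delta_pos": [-0.5,-1,0],"dr": [0.5,0,0],"fingers": -1},
    {"delta_pos": [0,-1,0],"dr": [0.5,0,0],"fingers": -1}
  ]
}}

```text
clock: 4.87
eef_pos: [0.5135, -0.1351, 0.2675]
eef_rot: [0.215, 0.975, -0.052, -0.011]
force: [-0.3, 0.3, -1.0]
gripper_width: 0.0132
grip_force: 62.1
```

{"api": "jog_arm", "payload": {
  "targets": [
    {"delta_pos": [0,-1,0],"dr": [0.5,0,0],"fingers": -1},
    {"delta_pos": [0,-1,0],"dr": [0.5,0,0],"fingers": -1}
  ]
}}

```text
clock: 5.03
eef_pos: [0.496, -0.1694, 0.2724]
eef_rot: [0.213, 0.971, -0.103, -0.023]
force: [0.1, 1.0, -0.5]
gripper_width: 0.0131
grip_force: 62.1
```

Run:
```python
from h import *
plan([.53,-.24,.24],155)
o=robot.get_obs();print(o['grip_force'])
```

```text
t 5.03 p [ 0.496  -0.1694  0.2724] q [-0.34  0.22  0.5   1.88  0.11  1.13  1.25] F [ 0.1  1.  -0.5] w 0.0131
R [[-0.908, 0.409, -0.088], [0.419, 0.888, -0.191], [-0.0, -0.21, -0.978]]
turn [-2.02  0.    0.04]
shift after turn [-3.03 -2.48  1.62]
shift now [-3.02 -2.1   2.11]
62.123730182647705
```

{"api": "jog_arm", "payload": {
  "targets": [
    {"delta_pos": [-0.5,-0.8,0.4],"dr": [0,0,0],"fingers": -1},
    {"delta_pos": [-0.5,-0.8,0.4],"dr": [0,0,0],"fingers": -1},
    {"delta_pos": [-0.5,-0.8,0.4],"dr": [0,0,0],"fingers": -1},
    {"delta_pos": [-0.5,-0.8,0.4],"dr": [0,0,0],"fingers": -1},
    {"delta_pos": [-0.5,-0.8,0.4],"dr": [0,0,0],"fingers": -1},
    {"delta_pos": [-0.5,-0.8,0.4],"dr": [0,0,0],"fingers": -1},
    {"delta_pos": [0,0,0],"dr": [0.7,0,0],"fingers": -1},
    {"delta_pos": [0,0,0],"dr": [0.7,0,0],"fingers": -1},
    {"delta_pos": [0,0,0],"dr": [0.7,0,0],"fingers": -1},
    {"delta_pos": [0,0,0],"dr": [0.7,0,0],"fingers": -1}
  ]
}}

```text
clock: 5.87
eef_pos: [0.5079, -0.2879, 0.2458]
eef_rot: [0.208, 0.946, -0.244, -0.053]
force: [-0.6, 0.8, -2.0]
gripper_width: 0.013
grip_force: 62.1
```

Run:
```python
from h import *
plan([.506,-.29,.22],155)
```

```text
t 5.87 p [ 0.5079 -0.2879  0.2458] q [-0.32  0.42  0.61  1.82  0.3   1.08  1.24] F [-0.6  0.8 -2. ] w 0.013
R [[-0.908, 0.367, -0.201], [0.419, 0.794, -0.44], [-0.002, -0.484, -0.875]]
turn [-4.82  0.03  0.04]
shift after turn [ 0.04 -0.14  1.29]
shift now [0.05 0.5  1.19]
```

{"api": "jog_arm", "payload": {
  "targets": [
    {"delta_pos": [0,0,0],"dr": [0.7,0,0],"fingers": -1},
    {"delta_pos": [0,0,0],"dr": [0.7,0,0],"fingers": -1},
    {"delta_pos": [0,0,0],"dr": [0.7,0,0],"fingers": -1},
    {"delta_pos": [0,0,0],"dr": [0.7,0,0],"fingers": -1},
    {"delta_pos": [0,0,0],"dr": [0.7,0,0],"fingers": -1},
    {"delta_pos": [0,0,0],"dr": [0.7,0,0],"fingers": -1}
  ]
}}

```text
clock: 6.37
eef_pos: [0.5086, -0.287, 0.2454]
eef_rot: [0.19, 0.87, -0.445, -0.096]
force: [-0.7, -0.5, -1.6]
gripper_width: 0.0131
grip_force: 62.2
```

Run:
```python
from h import *
plan([.506,-.29,.22],155)
```

```text
t 6.37 p [ 0.5086 -0.287   0.2454] q [-0.52  0.62  0.7   1.83  0.55  1.19  0.97] F [-0.7 -0.5 -1.6] w 0.0131
R [[-0.909, 0.246, -0.337], [0.417, 0.532, -0.737], [-0.002, -0.81, -0.586]]
turn [-9.02  0.04  0.05]
shift after turn [ 0.05 -0.19  1.27]
shift now [0.06 0.92 0.9 ]
```

{"api": "jog_arm", "payload": {
  "targets": [
    {"delta_pos": [0,0,0],"dr": [0.7,0,0],"fingers": -1},
    {"delta_pos": [0,0,0],"dr": [0.7,0,0],"fingers": -1},
    {"delta_pos": [0,0,0],"dr": [0.7,0,0],"fingers": -1},
    {"delta_pos": [0,0.3,0],"dr": [0.7,0,0],"fingers": -1},
    {"delta_pos": [0,0.3,0],"dr": [0.7,0,0],"fingers": -1},
    {"delta_pos": [0,0.3,0],"dr": [0.7,0,0],"fingers": -1}
  ]
}}

```text
clock: 6.87
eef_pos: [0.5116, -0.2812, 0.2276]
eef_rot: [0.165, 0.752, -0.623, -0.135]
force: [0.6, -0.3, -2.1]
gripper_width: 0.0129
grip_force: 62.3
```

Run:
```python
from h import *
plan([.506,-.29,.2],155)
im,d=robot.grab_frame('scene')
im2,d2=robot.grab_frame('top')
cv2.imwrite('pics/c2.png',np.hstack([cv2.resize(im[90:270,150:350],(444,400),interpolation=2),cv2.resize(im2[130:280,260:390],(347,400),interpolation=2)]))
```

```text
t 6.87 p [ 0.5116 -0.2812  0.2276] q [-0.62  0.93  0.74  1.81  0.68  1.31  0.79] F [ 0.6 -0.3 -2.1] w 0.0129
R [[-0.909, 0.079, -0.409], [0.416, 0.169, -0.894], [-0.002, -0.982, -0.186]]
turn [-13.21   0.06   0.05]
shift after turn [ 0.07 -0.52  1.38]
shift now [0.07 1.26 0.77]
```

View pics/c2.png

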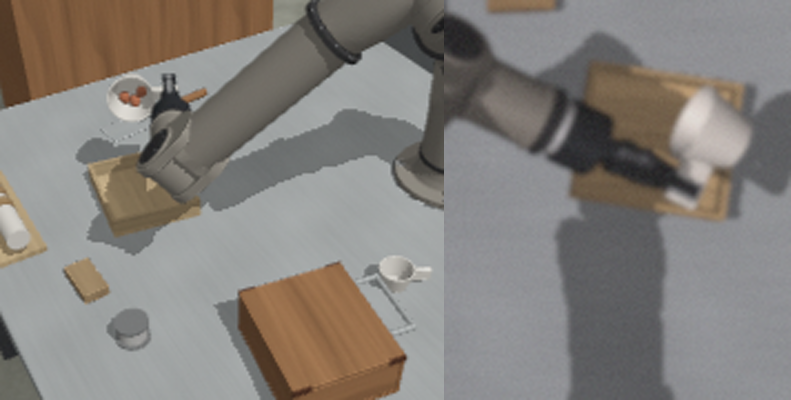

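The scene view shows the finials still in the cup at crop (128,95), tilted about 79°. By geometry the mouth is over the tray centre. I'll tip further, shifted a little to the right.

{"api": "jog_arm", "payload": {
  "targets": [
    {"delta_pos": [0,0,0.6],"dr": [0,0,0],"fingers": -1},
    {"delta_pos": [0,0,0.6],"dr": [0,0,0],"fingers": -1},
    {"delta_pos": [0,0,0],"dr": [0.5,0,0],"fingers": -1},
    {"delta_pos": [0,0,0],"dr": [0.5,0,0],"fingers": -1},
    {"delta_pos": [0,0,0],"dr": [0.5,0,0],"fingers": -1},
    {"delta_pos": [0,0,0],"dr": [0.4,0,0],"fingers": -1},
    {"delta_pos": [0,0,0],"dr": [0.4,0,0],"fingers": -1},
    {"delta_pos": [0,0,0],"dr": [0.4,0,0],"fingers": -1},
    {"delta_pos": [0,0,0],"dr": [0.4,0,0],"fingers": -1}
  ]
}}

```text
clock: 7.72
eef_pos: [0.4996, -0.3056, 0.2251]
eef_rot: [-0.143, -0.642, 0.736, 0.161]
force: [-0.6, -0.1, -0.1]
gripper_width: 0.0129
grip_force: 62.3
```

```bash
cat >> h.py <<'E'
def fin(n='top'):
    im,d=robot.grab_frame(n);hsv=cv2.cvtColor(im,cv2.COLOR_BGR2HSV);P=cloud(n,d)
    m=(((hsv[...,0]<9)|(hsv[...,0]>174))&(hsv[...,1]>120)&(hsv[...,2]>70)).astype(np.uint8)
    k,l,s,c=cv2.connectedComponentsWithStats(m)
    for i in range(1,k):
        if s[i,4]>8: print(n,s[i,4],c[i].round(),np.median(P[l==i],0).round(3))
    return im
E
python3 - <<'E'
from h import *
plan([.506,-.29,.2],155)
fin();fin('scene')
E
```

```text
t 7.72 p [ 0.4996 -0.3056  0.2251] q [-0.62  1.16  0.79  1.82  0.76  1.37  0.68] F [-0.6 -0.1 -0.1] w 0.0129
R [[-0.907, -0.054, -0.417], [0.42, -0.124, -0.899], [-0.003, -0.991, 0.135]]
turn [-1.629e+01  4.000e-02 -1.000e-02]
shift after turn [0.04 0.84 1.25]
shift now [ 0.04  1.13 -1.  ]
top 11 [323. 160.] [ 0.669 -0.214  0.03 ]
top 11 [358. 179.] [ 0.585 -0.297  0.196]
```

{"api": "jog_arm", "payload": {
  "targets": [
    {"delta_pos": [0,0,0],"dr": [0.4,0,0],"fingers": -1},
    {"delta_pos": [0,0,0],"dr": [0.4,0,0],"fingers": -1},
    {"delta_pos": [0,0,0],"dr": [0.4,0,0],"fingers": -1},
    {"delta_pos": [0,0,0],"dr": [0.4,0,0],"fingers": -1},
    {"delta_pos": [0,0,0],"dr": [0.4,0,0],"fingers": -1},
    {"delta_pos": [0,0,0],"dr": [0,0,0],"fingers": -1},
    {"delta_pos": [0,0,0],"dr": [0,0,0],"fingers": -1}
  ]
}}

```text
clock: 8.4
eef_pos: [0.5001, -0.3046, 0.2241]
eef_rot: [-0.124, -0.562, 0.799, 0.175]
force: [0.0, 0.2, -1.1]
gripper_width: 0.0131
grip_force: 62.4
```

Run:
```python
from h import *
plan([.506,-.29,.2],155)
b=fin();a=fin('scene')
cv2.imwrite('pics/c3.png',np.hstack([cv2.resize(a[90:270,150:350],(444,400),interpolation=2),cv2.resize(b[130:280,260:390],(347,400),interpolation=2)]))
```

```text
t 8.4 p [ 0.5001 -0.3046  0.2241] q [-0.62  1.31  0.81  1.8   0.8   1.45  0.63] F [ 0.   0.2 -1.1] w 0.0131
R [[-0.908, -0.14, -0.395], [0.419, -0.306, -0.855], [-0.001, -0.942, 0.337]]
turn [-1.828e+01  5.000e-02  1.000e-02]
shift after turn [0.04 0.79 1.2 ]
shift now [ 0.04  0.87 -1.15]
top 9 [319. 159.] [ 0.673 -0.202  0.026]
```

View pics/c3.png

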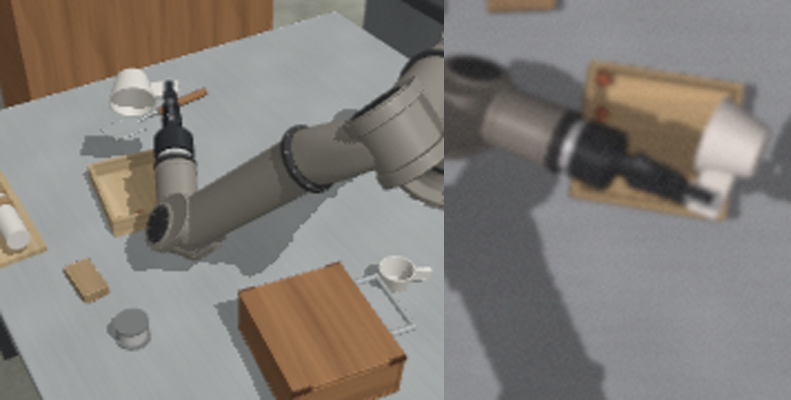

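The top view shows two finials in the tray at crop (603,78) and (600,113); the third may be under the gripper. I'll lift clear, still tipped, to check.

{"api": "jog_arm", "payload": {
  "targets": [
    {"delta_pos": [0,-0.5,0],"dr": [0,0,0],"fingers": -1},
    {"delta_pos": [0,-0.8,0],"dr": [0,0,0],"fingers": -1},
    {"delta_pos": [0,-0.8,0.5],"dr": [0,0,0],"fingers": -1},
    {"delta_pos": [0,-0.8,0.5],"dr": [0,0,0],"fingers": -1},
    {"delta_pos": [0.6,-0.6,0.8],"dr": [0,0,0],"fingers": -1},
    {"delta_pos": [0.6,-0.6,0.8],"dr": [0,0,0],"fingers": -1},
    {"delta_pos": [0.6,0,0.8],"dr": [0,0,0],"fingers": -1},
    {"delta_pos": [0.6,0,0.8],"dr": [0,0,0],"fingers": -1}
  ]
}}

```text
clock: 9.17
eef_pos: [0.4349, -0.3302, 0.3311]
eef_rot: [-0.124, -0.562, 0.799, 0.174]
force: [0.2, 0.0, 0.2]
gripper_width: 0.0132
grip_force: 62.4
```

Run:
```python
from h import *
plan([.506,-.29,.2],155)
b=fin();a=fin('scene')
cv2.imwrite('pics/c4.png',np.hstack([cv2.resize(a[90:270,150:350],(444,400),interpolation=2),cv2.resize(b[130:280,260:390],(347,400),interpolation=2)]))
```

```text
t 9.17 p [ 0.4349 -0.3302  0.3311] q [-0.67  1.13  0.92  2.01  0.93  1.37  0.63] F [0.2 0.  0.2] w 0.0132
R [[-0.909, -0.138, -0.394], [0.417, -0.307, -0.855], [-0.003, -0.942, 0.337]]
turn [-1.828e+01  7.000e-02  1.000e-02]
shift after turn [-2.37  3.33  6.55]
shift now [-2.38  5.06 -5.33]
top 10 [319. 159.] [ 0.673 -0.201  0.029]
```

View pics/c4.png

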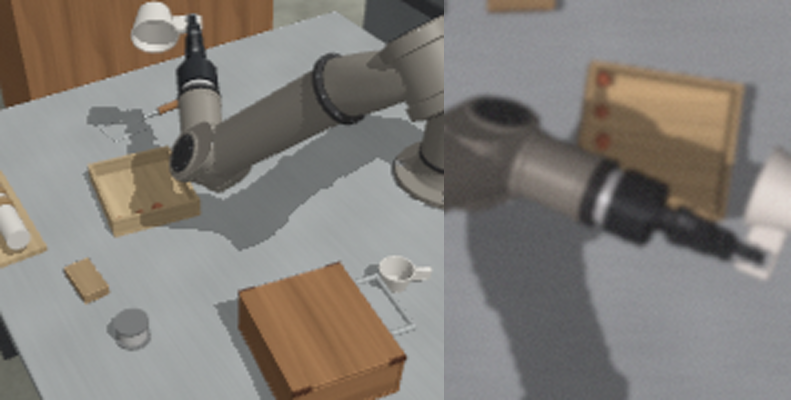

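All three finials lie along the tray's left wall at crop (603,78), (600,111) and (602,140). Next I'll turn the cup upright and carry it between the tray and the chest.

{"api": "jog_arm", "payload": {
  "targets": [
    {"delta_pos": [0,-0.5,0],"dr": [-1,0,0],"fingers": -1},
    {"delta_pos": [0,-0.5,-0.5],"dr": [-1,0,0],"fingers": -1},
    {"delta_pos": [0,0,-0.8],"dr": [-1,0,0],"fingers": -1},
    {"delta_pos": [0,0,-1],"dr": [-1,0,0],"fingers": -1},
    {"delta_pos": [0,0,-1],"dr": [-1,0,0],"fingers": -1},
    {"delta_pos": [-0.5,0,-1],"dr": [-1,0,0],"fingers": -1},
    {"delta_pos": [-0.5,0,-1],"dr": [-1,0,0],"fingers": -1},
    {"delta_pos": [-0.5,0.5,-0.8],"dr": [-1,0,0],"fingers": -1},
    {"delta_pos": [-0.5,0.8,-0.6],"dr": [-1,0,0],"fingers": -1},
    {"delta_pos": [-0.5,1,-0.3],"dr": [-1,0,0],"fingers": -1}
  ]
}}

```text
clock: 10.1
eef_pos: [0.5508, -0.2016, 0.331]
eef_rot: [0.194, 0.888, -0.408, -0.087]
force: [0.5, 0.1, -2.4]
gripper_width: 0.0131
grip_force: 62.2
```

Run:
```python
from h import *
plan([.47,.03,.2],155)
```

```text
t 10.1 p [ 0.5508 -0.2016  0.331 ] q [-0.67  0.56  0.79  1.66  0.42  1.4   1.1 ] F [ 0.5  0.1 -2.4] w 0.0131
R [[-0.91, 0.273, -0.313], [0.416, 0.592, -0.691], [-0.003, -0.758, -0.652]]
turn [-8.22  0.06  0.06]
shift after turn [8.56 8.79 6.55]
shift now [ 8.51 10.71 -2.46]
```

{"api": "jog_arm", "payload": {
  "targets": [
    {"delta_pos": [0.8,0.8,-0.6],"dr": [-0.82,0,0],"fingers": -1},
    {"delta_pos": [0.8,0.8,-0.6],"dr": [-0.82,0,0],"fingers": -1},
    {"delta_pos": [0.8,0.9,-0.5],"dr": [-0.82,0,0],"fingers": -1},
    {"delta_pos": [0.8,0.9,-0.4],"dr": [-0.82,0,0],"fingers": -1},
    {"delta_pos": [0.8,0.9,-0.3],"dr": [-0.82,0,0],"fingers": -1},
    {"delta_pos": [0.8,0.9,-0.1],"dr": [-0.82,0,0],"fingers": -1},
    {"delta_pos": [0.8,0.9,0.2],"dr": [-0.82,0,0],"fingers": -1},
    {"delta_pos": [0.8,0.9,0.5],"dr": [-0.82,0,0],"fingers": -1},
    {"delta_pos": [0.8,0.9,0.8],"dr": [-0.82,0,0],"fingers": -1},
    {"delta_pos": [0.8,0.9,0.8],"dr": [-0.82,0,0],"fingers": -1}
  ]
}}

```text
clock: 10.93
eef_pos: [0.4767, 0.024, 0.2437]
eef_rot: [0.214, 0.977, -0.002, 0.0]
force: [0.7, -0.7, -2.1]
gripper_width: 0.0137
grip_force: 62.2
```

Run:
```python
from h import *
plan([.47,.03,.1],155)
```

```text
t 10.93 p [0.4767 0.024  0.2437] q [-0.76  0.14  0.64  2.03 -0.09  1.    1.07] F [ 0.7 -0.7 -2.1] w 0.0137
R [[-0.909, 0.418, -0.001], [0.418, 0.909, -0.005], [-0.001, -0.004, -1.0]]
turn [-0.04  0.01  0.05]
shift after turn [0.43 0.13 7.19]
shift now [0.44 0.16 7.18]
```

{"api": "jog_arm", "payload": {
  "targets": [
    {"delta_pos": [0,0,1],"dr": [0,0,0],"fingers": -1},
    {"delta_pos": [0,0,1],"dr": [0,0,0],"fingers": -1},
    {"delta_pos": [0,0,1],"dr": [0,0,0],"fingers": -1},
    {"delta_pos": [0,0,1],"dr": [0,0,0],"fingers": -1},
    {"delta_pos": [0,0,1],"dr": [0,0,0],"fingers": -1},
    {"delta_pos": [0,0,1],"dr": [0,0,0],"fingers": -1},
    {"delta_pos": [0,0,1],"dr": [0,0,0],"fingers": -1},
    {"delta_pos": [0,0,1],"dr": [0,0,0],"fingers": -1},
    {"delta_pos": [0,0,1],"dr": [0,0,0],"fingers": -1},
    {"delta_pos": [0,0,0.7],"dr": [0,0,0],"fingers": -1}
  ]
}}

```text
clock: 11.77
eef_pos: [0.4758, 0.0217, 0.0484]
eef_rot: [0.213, 0.977, -0.005, -0.001]
force: [0.5, 0.4, -0.7]
gripper_width: 0.0132
grip_force: 62.2
```

{"api": "jog_arm", "payload": {
  "targets": [
    {"delta_pos": [0,0,0.2],"dr": [0,0,0],"fingers": -1},
    {"delta_pos": [0,0,0.2],"dr": [0,0,0],"fingers": -1},
    {"delta_pos": [0,0,0.2],"dr": [0,0,0],"fingers": -1},
    {"delta_pos": [0,0,0.2],"dr": [0,0,0],"fingers": -1},
    {"delta_pos": [0,0,0.1],"dr": [0,0,0],"fingers": -1},
    {"delta_pos": [0,0,0.1],"dr": [0,0,0],"fingers": -1},
    {"delta_pos": [0,0,0],"dr": [0,0,0],"fingers": -1}
  ]
}}

```text
clock: 12.35
eef_pos: [0.4762, 0.0218, 0.0288]
eef_rot: [0.214, 0.977, -0.005, -0.001]
force: [0.5, 0.1, -0.4]
gripper_width: 0.013
grip_force: 62.1
```

Run:
```python
from h import *
plan([.47,.03,.02],155)
im,d=robot.grab_frame('top');P=cloud('top',d)
w=(P[...,0]>.45)&(P[...,0]<.62)&(P[...,1]<.06)&(P[...,1]>-.08)&(cv2.cvtColor(im,cv2.COLOR_BGR2HSV)[...,1]<60)&(im[...,0]>130)&(P[...,2]>.045)
print(w.sum(),np.percentile(P[w],[5,50,90,98],axis=0).round(3))
im,d=robot.grab_frame('scene');cv2.imwrite('pics/c5.png',cv2.resize(im[120:260,200:360],(640,560),interpolation=2))
```

```text
t 12.35 p [0.4762 0.0218 0.0288] q [-0.54  0.51  0.44  2.19 -0.42  0.52  1.36] F [ 0.5  0.1 -0.4] w 0.013
R [[-0.909, 0.418, -0.004], [0.418, 0.909, -0.009], [-0.0, -0.01, -1.0]]
turn [-0.1   0.    0.05]
shift after turn [0.45 0.24 0.44]
shift now [0.45 0.25 0.44]
122 [[ 0.53  -0.049  0.049]
 [ 0.57  -0.02   0.064]
 [ 0.584  0.029  0.071]
 [ 0.587  0.037  0.243]]
```

View pics/c5.png

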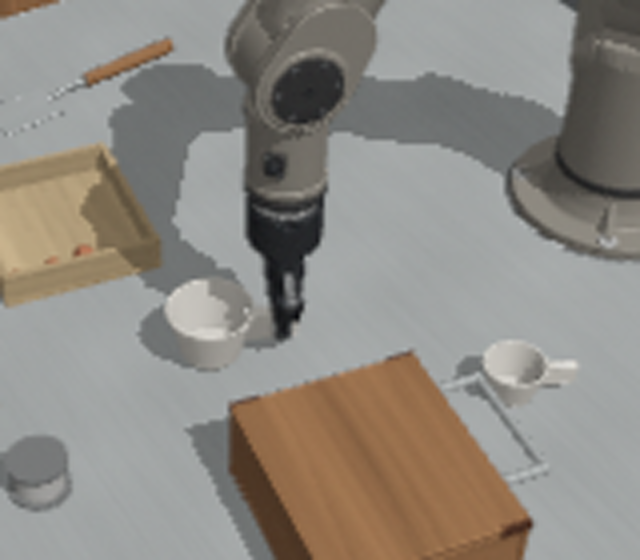

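The cup is upright at (208,322), a few mm above the bench, clear of the tray and chest. I'll lower it to contact.

{"api": "jog_arm", "payload": {
  "targets": [
    {"delta_pos": [0,0,0.1],"dr": [-0.1,0,0],"fingers": -1},
    {"delta_pos": [0,0,0.1],"dr": [0,0,0],"fingers": -1},
    {"delta_pos": [0,0,0.1],"dr": [0,0,0],"fingers": -1},
    {"delta_pos": [0,0,0],"dr": [0,0,0],"fingers": -1}
  ]
}}

```text
clock: 12.78
eef_pos: [0.4759, 0.0216, 0.0224]
eef_rot: [0.214, 0.977, -0.0, -0.0]
force: [-0.4, -0.3, -0.6]
gripper_width: 0.0132
grip_force: 62.2
```

{"api": "jog_arm", "payload": {
  "targets": [
    {"delta_pos": [0,0,0.1],"dr": [0,0,0],"fingers": -1},
    {"delta_pos": [0,0,0],"dr": [0,0,0],"fingers": -1}
  ]
}}

```text
clock: 12.95
eef_pos: [0.476, 0.0218, 0.0204]
eef_rot: [0.214, 0.977, -0.0, -0.0]
force: [0.2, 0.2, -0.3]
gripper_width: 0.013
grip_force: 62.2
```

{"api": "jog_arm", "payload": {
  "targets": [
    {"delta_pos": [0,0,0.05],"dr": [0,0,0],"fingers": -1},
    {"delta_pos": [0,0,0],"dr": [0,0,0],"fingers": -1}
  ]
}}

```text
clock: 13.12
eef_pos: [0.4761, 0.0218, 0.02]
eef_rot: [0.214, 0.977, 0.0, -0.0]
force: [-2.4, -0.7, 6.5]
gripper_width: 0.0133
grip_force: 63.4
```

Contact, with 6.5 N up. I'll open, wait, then rise straight up.

{"api": "jog_arm", "payload": {
  "targets": [
    {"delta_pos": [0,0,-0.03],"dr": [0,0,0],"fingers": -1},
    {"delta_pos": [0,0,0],"dr": [0,0,0],"fingers": -0.6},
    {"delta_pos": [0,0,0],"dr": [0,0,0],"fingers": -0.3},
    {"delta_pos": [0,0,0],"dr": [0,0,0],"fingers": 0},
    {"delta_pos": [0,0,0],"dr": [0,0,0],"fingers": 0.2},
    {"delta_pos": [0,0,0],"dr": [0,0,0],"fingers": 0.2},
    {"delta_pos": [0,0,0],"dr": [0,0,0],"fingers": 0.2},
    {"delta_pos": [0,0,0],"dr": [0,0,0],"fingers": 0.2},
    {"delta_pos": [0,0,0],"dr": [0,0,0],"fingers": 0.2},
    {"delta_pos": [0,0,0],"dr": [0,0,0],"fingers": 0.2}
  ]
}}

```text
clock: 13.95
eef_pos: [0.4762, 0.0218, 0.0203]
eef_rot: [0.214, 0.977, 0.0, 0.0]
force: [1.0, 0.1, 0.1]
gripper_width: 0.0509
grip_force: 0.0
```

{"api": "jog_arm", "payload": {
  "targets": [
    {"delta_pos": [0,0,-0.3],"dr": [0,0,0],"fingers": 0.2},
    {"delta_pos": [0,0,-0.6],"dr": [0,0,0],"fingers": 0.2},
    {"delta_pos": [0,0,-1],"dr": [0,0,0],"fingers": 0.2},
    {"delta_pos": [0,0,-1],"dr": [0,0,0],"fingers": 0.2},
    {"delta_pos": [0,0,-1],"dr": [0,0,0],"fingers": 0.2},
    {"delta_pos": [0,0,-1],"dr": [0,0,0],"fingers": 0.2},
    {"delta_pos": [0,0,-1],"dr": [0,0,0],"fingers": 0.2},
    {"delta_pos": [0,0,-1],"dr": [0,0,0],"fingers": 0.2},
    {"delta_pos": [0,0,-1],"dr": [0,0,0],"fingers": 0.2},
    {"delta_pos": [0,0,-1],"dr": [0,0,0],"fingers": 0.2}
  ]
}}

```text
clock: 14.78
eef_pos: [0.4758, 0.0215, 0.1996]
eef_rot: [0.214, 0.977, 0.0, -0.0]
force: [0.4, -0.2, -0.3]
gripper_width: 0.0511
grip_force: 0.0
```

Run:
```python
from h import *
im,d=robot.grab_frame('top');P=cloud('top',d);hsv=cv2.cvtColor(im,cv2.COLOR_BGR2HSV)
m=((P[...,2]>.075)&(P[...,2]<.105)&(hsv[...,1]>90)).astype(np.uint8);w=np.zeros_like(m);w[155:235,135:230]=1;m&=w
m=cv2.morphologyEx(m,cv2.MORPH_CLOSE,np.ones((5,5)));k,l,s,c=cv2.connectedComponentsWithStats(m);i=1+s[1:,4].argmax()
pix=np.argwhere(l==i)[:,::-1].astype(np.float32);r=cv2.minAreaRect(pix)
W=np.array([ray('top',*q,.09)[:2] for q in cv2.boxPoints(r)]);print('lid corners',W.round(4).tolist(),W.mean(0).round(4))
g=[np.linalg.norm(W[i]-W[(i+1)%4]).round(3) for i in range(4)];print(g)
white=(P[...,0]>.45)&(P[...,0]<.62)&(P[...,1]<.08)&(P[...,1]>-.1)&(hsv[...,1]<60)&(im[...,0]>130)&(P[...,2]>.045)&(P[...,2]<.1)
print('rim',np.percentile(P[white],[5,50,95],axis=0).round(3));cv2.imwrite('pics/c6.png',cv2.resize(im[140:280,130:290],(640,560),interpolation=2))
fin()
plan([.398,.276,.2],171-90)
plan([.398,.276,.2],171+90)
```

```text
lid corners [[0.4562, 0.3809], [0.6406, 0.3538], [0.604, 0.1362], [0.42, 0.1656]] [0.5302 0.2591]
[np.float64(0.186), np.float64(0.221), np.float64(0.186), np.float64(0.218)]
rim [[ 0.537 -0.049  0.046]
 [ 0.574 -0.017  0.056]
 [ 0.585  0.032  0.062]]
top 9 [319. 159.] [ 0.673 -0.201  0.025]
top 10 [318. 172.] [ 0.627 -0.199  0.028]
top 15 [319. 183.] [ 0.588 -0.201  0.028]
t 14.88 p [0.478  0.0218 0.2013] q [-0.73  0.2   0.64  2.08 -0.16  0.9   1.14] F [ 0.9 -0.4  0.1] w 0.0511
R [[-0.908, 0.418, 0.005], [0.418, 0.908, 0.002], [-0.004, 0.004, -1.0]]
turn [6.000e-02 1.000e-02 1.238e+01]
shift after turn [11.93 -5.94  0.07]
shift now [8.95 9.88 0.07]
t 14.88 p [0.478  0.0218 0.2013] q [-0.73  0.2   0.64  2.08 -0.16  0.9   1.14] F [ 0.9 -0.4  0.1] w 0.0511
R [[-0.908, 0.418, 0.005], [0.418, 0.908, 0.002], [-0.004, 0.004, -1.0]]
turn [-1.000e-02  6.000e-02 -1.762e+01]
shift after turn [-11.93   5.94   0.07]
shift now [8.95 9.88 0.07]
```

View pics/c6.png

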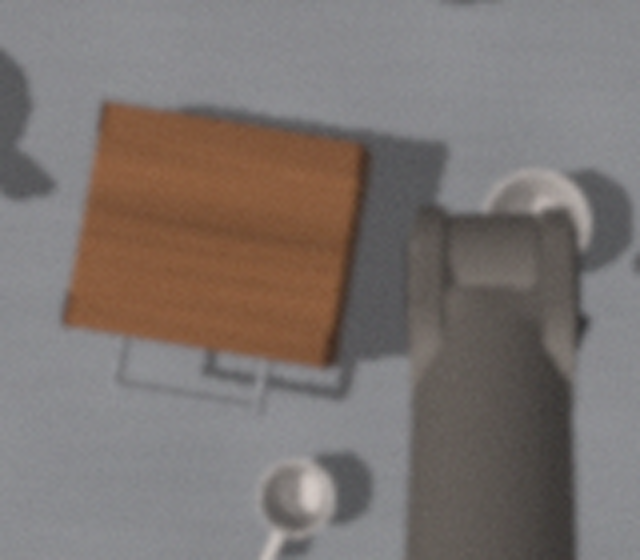

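The cup stands alone at (540,215), the finials are in the tray and the lid is clear. The bar's middle is at (192,394). I'll go to the bar.

{"api": "jog_arm", "payload": {
  "targets": [
    {"delta_pos": [0.9,1,0],"dr": [0,0,0],"fingers": 0},
    {"delta_pos": [0.9,1,0],"dr": [0,0,0],"fingers": 0},
    {"delta_pos": [0.9,1,0],"dr": [0,0,0],"fingers": 0},
    {"delta_pos": [0.9,1,0],"dr": [0,0,0],"fingers": 0},
    {"delta_pos": [0.9,1,0],"dr": [0,0,0],"fingers": 0},
    {"delta_pos": [0.9,1,0],"dr": [0,0,0],"fingers": 0},
    {"delta_pos": [0.9,1,0],"dr": [0,0,0],"fingers": 0},
    {"delta_pos": [0.9,1,0],"dr": [0,0,0],"fingers": 0},
    {"delta_pos": [0.9,1,0],"dr": [0,0,0],"fingers": 0},
    {"delta_pos": [0.9,1,0],"dr": [0,0,0],"fingers": 0}
  ]
}}

```text
clock: 15.72
eef_pos: [0.3951, 0.2794, 0.1978]
eef_rot: [0.214, 0.977, -0.0, -0.0]
force: [-0.2, -0.1, 0.1]
gripper_width: 0.0424
grip_force: 0.0
```

{"api": "jog_arm", "payload": {
  "targets": [
    {"delta_pos": [0,0,0],"dr": [0,0,1],"fingers": -0.2},
    {"delta_pos": [0,0,0],"dr": [0,0,1],"fingers": -0.2},
    {"delta_pos": [0,0,0],"dr": [0,0,1],"fingers": -0.2},
    {"delta_pos": [0,0,0],"dr": [0,0,1],"fingers": -0.2},
    {"delta_pos": [0,0,0],"dr": [0,0,1],"fingers": -0.2},
    {"delta_pos": [0,0,0],"dr": [0,0,1],"fingers": -0.2},
    {"delta_pos": [0,0,0],"dr": [0,0,1],"fingers": -0.2},
    {"delta_pos": [0,0,0],"dr": [0,0,1],"fingers": -0.2},
    {"delta_pos": [0,0,0],"dr": [0,0,1],"fingers": -0.2},
    {"delta_pos": [0,0,0],"dr": [0,0,1],"fingers": -0.2}
  ]
}}

```text
clock: 16.55
eef_pos: [0.3957, 0.2782, 0.1977]
eef_rot: [0.676, 0.737, -0.001, -0.0]
force: [-0.3, 0.4, -0.7]
gripper_width: 0.034
grip_force: 0.0
```

{"api": "jog_arm", "payload": {
  "targets": [
    {"delta_pos": [0,0,0],"dr": [0,0,1],"fingers": -0.2},
    {"delta_pos": [0,0,0],"dr": [0,0,1],"fingers": -0.2},
    {"delta_pos": [0,0,0],"dr": [0,0,0.4],"fingers": -0.2},
    {"delta_pos": [0,0,0],"dr": [0,0,0],"fingers": -0.2}
  ]
}}

```text
clock: 16.88
eef_pos: [0.3956, 0.2783, 0.1977]
eef_rot: [0.761, 0.648, -0.001, 0.0]
force: [0.3, -0.5, -0.7]
gripper_width: 0.0341
grip_force: 0.0
```

Run:
```python
from h import *
plan([.396,.278,.11],81)
im,d=robot.grab_frame('scene');cv2.imwrite('pics/c7.png',cv2.resize(im[150:300,230:370],(560,600),interpolation=2))
```

```text
t 16.88 p [0.3956 0.2783 0.1977] q [-1.34  0.23  0.7   2.07 -0.19  0.9  -0.69] F [ 0.3 -0.5 -0.7] w 0.0341
R [[0.159, 0.987, -0.001], [0.987, -0.159, -0.001], [-0.001, -0.001, -1.0]]
turn [-0.01  0.01 -0.03]
shift after turn [-0.01  0.02  4.39]
shift now [-0.    0.02  4.39]
```

View pics/c7.png

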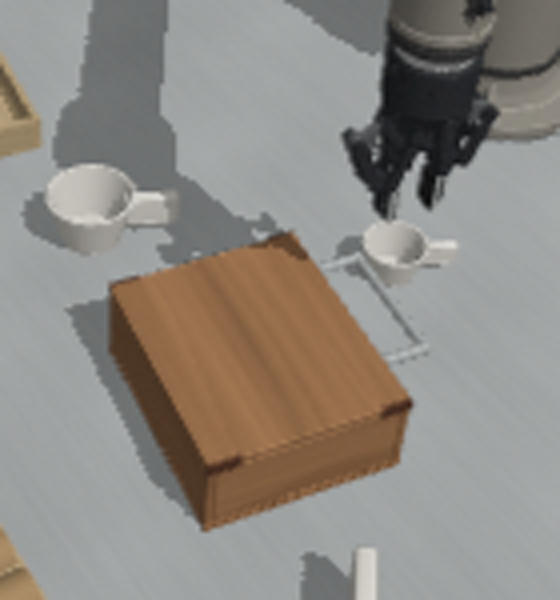

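The gripper, fingers at (385,210) and (430,205), is above the bar. I'll descend straddling it and close.

{"api": "jog_arm", "payload": {
  "targets": [
    {"delta_pos": [0,0,1],"dr": [0,0,0],"fingers": -0.2},
    {"delta_pos": [0,0,1],"dr": [0,0,0],"fingers": -0.2},
    {"delta_pos": [0,0,1],"dr": [0,0,0],"fingers": -0.2},
    {"delta_pos": [0,0,1],"dr": [0,0,0],"fingers": -0.2},
    {"delta_pos": [0,0,0.5],"dr": [0,0,0],"fingers": -0.2},
    {"delta_pos": [0,0,0.5],"dr": [0,0,0],"fingers": -0.2},
    {"delta_pos": [0,0,0.5],"dr": [0,0,0],"fingers": -0.2},
    {"delta_pos": [0,0,0.5],"dr": [0,0,0],"fingers": -0.2},
    {"delta_pos": [0,0,0.4],"dr": [0,0,0],"fingers": -0.2},
    {"delta_pos": [0,0,0],"dr": [0,0,0],"fingers": -0.2}
  ]
}}

```text
clock: 17.77
eef_pos: [0.3955, 0.2782, 0.0691]
eef_rot: [0.761, 0.649, -0.001, 0.0]
force: [-0.3, 0.1, 0.9]
gripper_width: 0.0343
grip_force: 0.0
```

{"api": "jog_arm", "payload": {
  "targets": [
    {"delta_pos": [0,0,0],"dr": [0,0,0],"fingers": -0.5},
    {"delta_pos": [0,0,0],"dr": [0,0,0],"fingers": -0.7},
    {"delta_pos": [0,0,0],"dr": [0,0,0],"fingers": -1},
    {"delta_pos": [0,0,0],"dr": [0,0,0],"fingers": -1},
    {"delta_pos": [0,0,0],"dr": [0,0,0],"fingers": -1},
    {"delta_pos": [0,0,0],"dr": [0,0,0],"fingers": -1}
  ],
  "squeeze": 40
}}

```text
clock: 18.27
eef_pos: [0.3948, 0.279, 0.0707]
eef_rot: [0.761, 0.649, -0.001, -0.001]
force: [-5.6, -0.5, 4.9]
gripper_width: 0.0084
grip_force: 39.1
```

Run:
```python
from h import *
plan([.396,.278,.11],81);print(robot.get_obs()['grip_force'])
# bar arc in tool axes per 5 deg, tool y = chest +x, tool z down
r=np.hypot(.232,.005);a0=np.arctan2(.005,.232)
for i in range(0,50,5):
    f=lambda d:np.array([-r*np.cos(a0+np.radians(d)),-r*np.sin(a0+np.radians(d))])
    print(i,((f(i+5)-f(i))/.02).round(2))
```

```text
t 18.27 p [0.3948 0.279  0.0707] q [-1.19  0.46  0.56  2.16 -0.41  0.63 -0.5 ] F [-5.6 -0.5  4.9] w 0.0084
R [[0.157, 0.988, -0.002], [0.988, -0.157, 0.001], [0.0, -0.002, -1.0]]
turn [-0.02 -0.   -0.01]
shift after turn [-0.04  0.07 -1.97]
shift now [-0.04  0.06 -1.97]
39.145764112472534
0 [ 0.07 -1.01]
5 [ 0.15 -1.  ]
10 [ 0.24 -0.98]
15 [ 0.33 -0.96]
20 [ 0.41 -0.93]
25 [ 0.49 -0.89]
30 [ 0.56 -0.84]
35 [ 0.63 -0.79]
40 [ 0.7  -0.73]
45 [ 0.76 -0.67]
```

{"api": "jog_arm", "payload": {
  "targets": [
    {"delta_pos": [0,0.03,-0.5],"dr": [0,0,0],"fingers": -1},
    {"delta_pos": [0,0.05,-0.5],"dr": [0,0,0],"fingers": -1},
    {"delta_pos": [0,0.07,-0.5],"dr": [0,0,0],"fingers": -1},
    {"delta_pos": [0,0.08,-0.5],"dr": [0,0,0],"fingers": -1},
    {"delta_pos": [0,0.11,-0.49],"dr": [0,0,0],"fingers": -1},
    {"delta_pos": [0,0.13,-0.49],"dr": [0,0,0],"fingers": -1},
    {"delta_pos": [0,0.16,-0.48],"dr": [0,0,0],"fingers": -1},
    {"delta_pos": [0,0.17,-0.48],"dr": [0,0,0],"fingers": -1},
    {"delta_pos": [0,0.2,-0.47],"dr": [0,0,0],"fingers": -1},
    {"delta_pos": [0,0.21,-0.46],"dr": [0,0,0],"fingers": -1}
  ]
}}

```text
clock: 19.1
eef_pos: [0.4175, 0.2753, 0.1684]
eef_rot: [0.761, 0.649, -0.002, -0.002]
force: [-8.4, 3.1, 0.7]
gripper_width: 0.0083
grip_force: 38.9
```

{"api": "jog_arm", "payload": {
  "targets": [
    {"delta_pos": [0,0.24,-0.45],"dr": [0,0,0],"fingers": -1},
    {"delta_pos": [0,0.25,-0.44],"dr": [0,0,0],"fingers": -1},
    {"delta_pos": [0,0.27,-0.43],"dr": [0,0,0],"fingers": -1},
    {"delta_pos": [0,0.29,-0.41],"dr": [0,0,0],"fingers": -1},
    {"delta_pos": [0,0.31,-0.4],"dr": [0,0,0],"fingers": -1},
    {"delta_pos": [0,0.32,-0.39],"dr": [0,0,0],"fingers": -1},
    {"delta_pos": [0,0.34,-0.37],"dr": [0,0,0],"fingers": -1},
    {"delta_pos": [0,0.36,-0.36],"dr": [0,0,0],"fingers": -1},
    {"delta_pos": [0,0.37,-0.35],"dr": [0,0,0],"fingers": -1},
    {"delta_pos": [0,0.39,-0.33],"dr": [0,0,0],"fingers": -1}
  ]
}}

```text
clock: 19.93
eef_pos: [0.4783, 0.2656, 0.248]
eef_rot: [0.76, 0.649, -0.003, -0.003]
force: [-16.1, 0.7, 17.0]
gripper_width: 0.0083
grip_force: 40.4
```

{"api": "jog_arm", "payload": {
  "targets": [
    {"delta_pos": [0,0,0],"dr": [0,0,0],"fingers": -1},
    {"delta_pos": [0,0,0],"dr": [0,0,0],"fingers": -1},
    {"delta_pos": [0,0,0],"dr": [0,0,0],"fingers": -1},
    {"delta_pos": [0,0,0],"dr": [0,0,0],"fingers": -1},
    {"delta_pos": [0,0,0],"dr": [0,0,0],"fingers": -1},
    {"delta_pos": [0,0,0],"dr": [0,0,0],"fingers": -1},
    {"delta_pos": [0,0,0],"dr": [0,0,0],"fingers": -1},
    {"delta_pos": [0,0,0],"dr": [0,0,0],"fingers": -1}
  ]
}}

```text
clock: 20.6
eef_pos: [0.4785, 0.2656, 0.2481]
eef_rot: [0.761, 0.649, -0.002, -0.003]
force: [-17.6, -0.9, 17.8]
gripper_width: 0.008
grip_force: 40.7
```

Run:
```python
from h import *
o=robot.get_obs();print(o['qvel'].round(3),o['eef_pos'],o['force'])
R=Ro.from_quat(o['eef_rot']).as_matrix();g=o['eef_pos']-.017*R[:,2]
print('grasp',g,'angle',np.degrees(np.arcsin((g[2]-.08)/.232))-1.2)
im,d=robot.grab_frame('scene');fin()
P=cloud('scene',d);hsv=cv2.cvtColor(im,cv2.COLOR_BGR2HSV)
m=(hsv[...,1]>90)&(hsv[...,0]<25)&(P[...,2]>.12)&(P[...,2]<.26)&(abs(P[...,0]-.55)<.15)&(abs(P[...,1]-.26)<.15)
Q=P[m];print(len(Q))
if len(Q)>50:
    c=np.median(Q,0);Q=Q[np.linalg.norm(Q-c,axis=1)<.12];n=np.linalg.svd(Q-Q.mean(0),full_matrices=False)[2][2];print('plane tilt',np.degrees(np.arccos(abs(n[2]))))
cv2.imwrite('pics/c8.png',cv2.resize(im[130:290,220:380],(600,600),interpolation=2))
```

```text
[-0.     0.     0.001 -0.    -0.001  0.001  0.   ] [0.47847844 0.26559159 0.24807857] [-17.5530403   -0.92479432  17.77466819]
grasp [0.47860842 0.26556092 0.26507804] angle 51.715794902318535
top 9 [319. 159.] [ 0.672 -0.201  0.027]
top 9 [318. 172.] [ 0.626 -0.197  0.03 ]
top 15 [319. 183.] [ 0.588 -0.2    0.026]
2175
plane tilt 49.275926366469065
```

View pics/c8.png

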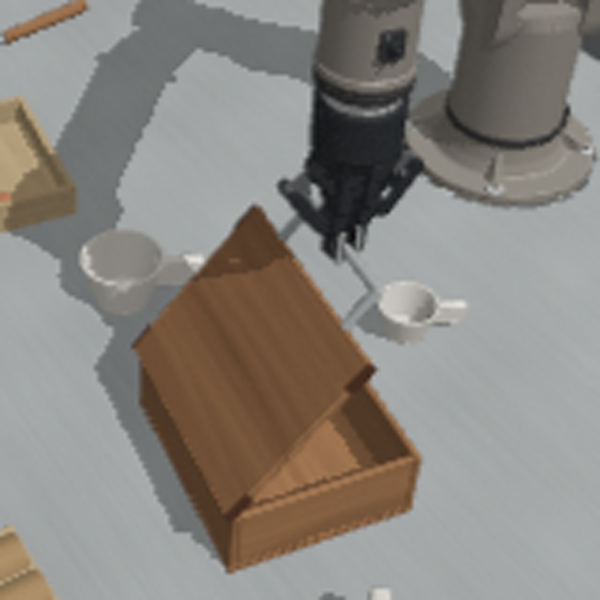

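The lid stands at about 50° (49–51° measured), gripped on the bar at (345,250). The cup is upright at (120,270), the finials are in the tray, and nothing touches the chest.

```bash
python3 -c "
from bench import robot
print(robot.job_done())"
```

```text
the job is handed in; nothing more can be done
None
```

I've handed the job in, after about 21 s of the 72 s allowed: all three finials are in the tray, the empty cup stands upright on the bench, released, and the gripper is holding the chest lid at about 50° (measured 49–52°); no verdict came back at hand-in.

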